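Remix the settled coating bottle and secure it in its stand

TASK

The coating in the slim bottle has settled: turn the capped bottle upside down and keep it so for a full second, then set it down gently, upright, on the round pad of the steel stand and let go of it. Then swing the stand's retaining bar fully shut in front of the bottle. Leave the jar and the spray can where they stand.

Things in the scene. Friction and masses are not known exactly. Their poses are not given: they have to be found in the camera images.
- bottle: slim grey plastic bottle with a paper label, a short shoulder and a narrow black screw cap, 0.11 to 0.22 kg: body 44 mm in diameter and 88 mm tall, then the shoulder, then the cap, 28 mm in diameter, from 99 to 125 mm. Starts upright on the table. Origin: centre of its underside; z runs up to the cap
- jar: squat grey jar with a wide black lid, 70 mm in diameter and 69 mm tall, standing on the table; to be left alone. Origin: centre of its underside
- can: tall aluminium spray can with a grey cap, 52 mm in diameter and 170 mm tall, standing on the table; to be left alone. Origin: centre of its underside
- stand: dark steel bottle stand fixed to the table: base plate 110 x 110 mm, 10 mm thick, with an upright back plate 104 mm wide (along y) whose top is 60 mm above the table, at x = +50 mm. Its open front faces its own -x, where the retaining bar is. Origin: centre of its underside; z up
- stand_seat (a point): centre of the black rubber pad, 68 mm in diameter, on top of the stand's base plate, 10 mm above the table; axes as the stand's
- gate_pivot (a point): point on the vertical hinge axis of the stand's retaining bar, 80 mm above the table, at x = -42 mm, y = +46 mm in the stand's frame
- gate_knob (a point): centre of the top of the black upright knob at the free end of the steel retaining bar: knob 16 mm in diameter, from 58 to 80 mm above the table, on a thin stalk; 90 mm from the hinge axis. The bar itself is 8 mm thick, its axis 49 mm above the table
- gate (a joint): angle of the retaining bar about its vertical hinge, rad: 0 = shut (a stop; the bar lies across the front of the stand, knob towards the stand's -y); it grows as the bar opens, to 1.57 with the bar pointing along the stand's -x; stop at 1.75. It starts open and stays where it is left
There are look-alikes about, which are no part of the job. Leave any red look-alike of the bottle alone.

How it is judged (in metres and radians):
On the way, in this order (a step that is already met when the one before it is completed fails the run):
1. the bottle is held upside down (within 45 degrees of straight down) for one second (angle between bottle's own z axis and vertical above 2.35 rad and height (world z) of bottle above 0.1 m), for 1 s.
2. the bottle stands upright on the pad, released, while the bar is still open (angle between bottle's own z axis and vertical below 0.1 rad and horizontal distance between bottle and stand_seat below 0.014 m and z of bottle in the frame of stand_seat below 0.004 m and contact force between the fingers and bottle below 0.1 N and linear speed of bottle below 0.03 m/s and value of joint gate above 0.5 rad), for 0.2 s.
At the end, for the whole second after the job is handed in: The bottle stands upright (within 6 degrees) and at rest on the stand's pad, its axis within 14 mm of the pad's centre, and the retaining bar is shut (within 0.15 rad of its stop) (angle between bottle's own z axis and vertical below 0.1 rad and horizontal distance between bottle and stand_seat below 0.014 m and z of bottle in the frame of stand_seat below 0.004 m and linear speed of bottle below 0.03 m/s and value of joint gate below 0.15 rad); the robot touches nothing.
It fails at once if the bottle is dropped (it moves faster than 0.4 m/s while the fingers do not hold it) (contact force between the fingers and bottle below 0.1 N and linear speed of bottle above 0.4 m/s).
It fails at once if the bottle is banged onto the stand (more than 60 N between them) (contact force between bottle and stand above 60 N).
It fails at once if the jar is moved by more than 30 mm (distance of jar from where it was at the start of the episode above 0.03 m).
It fails at once if the spray can is moved by more than 30 mm (distance of can from where it was at the start of the episode above 0.03 m).
It also fails if it takes over 69 s, if anything falls off the work surface, if the arm or the gripper's body presses on something with over 40 N, if the wrist force passes 120 N, or if a joint passes its speed limit or range.

ROBOT

A 6-joint arm with a two-finger parallel gripper is mounted at the origin on the work surface. World frame = base frame: x ahead of the robot, y to its left, z up, the work surface at z = 0. Lengths are in mm, angles in rad, forces in N, time in s.
With the tool pointing down it reaches from about 275 to 750 mm from the base axis. Payload 10.2 kg.
Tool frame: the origin (TCP) lies between the finger pads; the fingertips stand ctrl.tips_ahead ahead of it and the grasp point (between the pads) lies 8 mm behind it (ctrl.tips_ahead is the distance from the TCP to the fingertips, in mm); z points along the fingers, y is the direction in which the jaws open and shut (so a half turn about z gives the same grasp; the last joint's range is limited). The gripper opens to 85 mm and grips with 20 to 120 N. Pads are 22 mm wide; open, the fingers measure 114 mm over their backs; the gripper's body (76 mm by 85 mm) begins 54 mm behind the grasp point. The pads swing forward as they close: fully open they stand 13 mm farther back than shut.
Start: joints at [-1.459, 0.313, 1.498, -0, 1.331, -0.223], TCP at [172.492, -495.861, 242.294] pointing down, gripper open.
Joint ranges: [-2.94, 2.94], [-0.97, 2.17], [0.19, 2.56], [-1.23, 4.37], [0.02, 3.11], [-2.88, 2.88]. Speed limits (rad/s): [2.39, 2.39, 3.01, 3.14, 3.14, 3.14].

INTERFACE

Orientations are given as a unit quaternion [w, x, y, z].
In Python, from rig import ctrl gives the robot as it stands. The module is installed in compiled form; this text tells all that it offers.
- The arm moves only by the tool move_arm, never from a script. Its argument "motion" is a list of rows, each an object with "offset": the shift along the tool's x, y, z in m, a list of three; "angular": the turn, a rotation vector about the tool's x, y, z in degrees, a list of three; "jaw": the finger opening in m, from 0 to 0.0854. In form: [{"offset": [tx, ty, tz], "angular": [ax, ay, az], "jaw": jaw}, ...]. A call has 1 to 5 rows; each row is the pose to reach, as a shift and turn from the pose commanded when the call began, along the tool's axes at that moment; what a row does not reach only later rows make up. A row lasts 1/8 s, in which the tool goes at most 62.5 mm and 10.7 degrees, less where a joint would pass 70% of its speed; a pose out of reach is approached as far as the arm can. A call with a gripper value outside its range is refused whole. The fingers move at their own pace and stop on an object; "squeeze" is the grip in N (left out, the last holds). Time passes only in rows, so rows that repeat a pose let the fingers close. It gives the time, the measured TCP pose, the force and the opening at its end, in the units of the state.
- ctrl.sense(): the state, without advancing time (a new reading comes with each control period).
- ctrl.capture(name): name is "scene" or "side" or "wrist"; returns a dict with "img" (384x512x3 uint8, red, green, blue), "intrinsics" (3x3 intrinsics, pixels), "k1" (the pictures are not rectified: a ray, as slopes to the right and down, at radius r is drawn at 1 + k1 r^2 times it, then the intrinsics apply), "rvec" (rotation vector, rad) and "tvec" (3), from world to camera coordinates, as OpenCV has them. Camera axes: x right, y down, z forward; pixel columns grow to the right and rows downward; lengths in mm; the calibration is good to about 2 mm. A picture is of the moment at which its call begins. There is no depth.
- ctrl.finish_job(): hands the job in, once; it reports no verdict.
The state is a dict: "time_s": time; "joints": joint angles; "dq": joint speeds; "tau": joint torques, N m; "eef_pos": TCP position; "ee_rot": TCP orientation; "force": force on the tool from outside, world axes, zero at the start; "wrist_torque": the same for the moment, N m; "grip_width": opening from 0.0 (shut) to 1.0 (fully open).
Only numpy, scipy, OpenCV 4.12 (cv2) and the standard library are available. Lean on these libraries where they do the work, as an engineer would, in place of code of your own. Each camera call takes 0.05 s, during which the arm holds its last target. There are 200 camera calls.

## Working session

There is one attempt and no reset: what is moved stays moved. The work goes in short steps, Python scripts to look and compute and a tool call to move; the robot and the scene stay as the last step left them, time stands still between calls to the robot, and variables do not carry over. Pictures are saved under pics/ and viewed, about 8 in all and at most 12, crops included, and the job is handed in when it is done.

Besides the shell and the picture viewer there is one more tool, called after "Request:" as name(argument=value, ...), one argument or row to a line, values as JSON. move_arm: Moves the arm, as the interface text tells. Its arguments: {"type":"object","properties":{"motion":{"type":"array","items":{"type":"object","properties":{"offset":{"type":"array","items":{"type":"number"}},"angular":{"type":"array","items":{"type":"number"}},"jaw":{"type":"number"}}}},"squeeze":{"type":"number"}},"required":["motion"]}

```bash
mkdir -p pics
python3 - <<'E'
from rig import ctrl
import cv2,numpy as np
print(ctrl.sense(), ctrl.tips_ahead)
for n in ["scene","side","wrist"]:
    c=ctrl.capture(n); cv2.imwrite(f"pics/{n}0.png",c["img"][:,:,::-1])
    np.savez(f"pics/{n}0.npz",**c)
    R=cv2.Rodrigues(np.array(c["rvec"],float))[0]; print(n,np.array(c["intrinsics"]).tolist(),c["k1"],(-R.T@np.array(c["tvec"])).ravel(),R[2])
E
```

```text
{'time_s': 0.0, 'joints': array([-1.45943362e+00,  3.13457172e-01,  1.49846371e+00, -2.19098339e-05,
        1.33103724e+00, -2.23383863e-01]), 'dq': array([ 1.69329350e-04,  5.89923227e-05,  1.32572484e-03,  9.75560721e-04,
       -8.46216234e-05,  1.16931915e-03]), 'tau': array([-7.52360556e-04, -4.12272978e+01, -2.59735143e+01, -2.43265995e-04,
        4.25328151e-03,  5.03874514e-05]), 'eef_pos': array([ 172.43970038, -495.59445747,  241.721387  ]), 'ee_rot': array([-6.82260705e-04,  9.86025096e-01,  1.66595452e-01,  2.75973408e-05]), 'force': array([ 0.53866827,  0.71318694, -0.30241495]), 'wrist_torque': array([ 0.04353083, -0.028541  , -0.01067243]), 'grip_width': 1.0051530772883803} 11.0
scene [[438.0073651008794, 0.0, 257.12717212198095], [0.0, 438.0073651008794, 189.48389969822287], [0.0, 0.0, 1.0]] 0.007034101859440958 [1367.12151511 -115.27288107 1200.19192976] [-0.57862865  0.08388953 -0.81126533]
side [[367.3958224935622, 0.0, 256.5525414955337], [0.0, 367.3958224935622, 191.79499523506303], [0.0, 0.0, 1.0]] -0.12161951645439516 [288.29711015 868.94802682 740.27763114] [ 0.27382882 -0.77078253 -0.57524957]
wrist [[329.2469822573626, 0.0, 249.76011963189782], [0.0, 329.2469822573626, 192.42328178028967], [0.0, 0.0, 1.0]] 0.011204736227219216 [ 233.32882373 -473.5268036   372.7123947 ] [-0.24461243 -0.08281375 -0.96607797]
```

View pics/scene0.png

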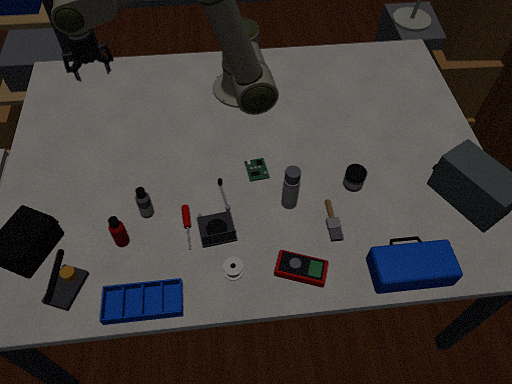

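View pics/side0.png

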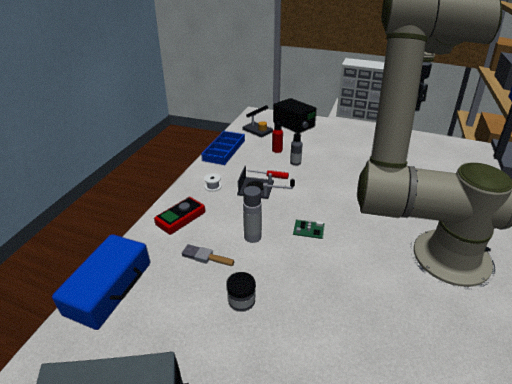

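The scene view shows the grey bottle at about (145,203), the red look-alike at (118,232), and the stand at (217,228) with its knob at (220,182). The can is at (290,187) and the jar at (355,178). The side view shows the bottle at (296,150), the stand at (257,183) and the knob at (292,183).

```bash
cat > h.py <<'E'
import numpy as np,cv2
from scipy.spatial.transform import Rotation as Ro
def load(n): return dict(np.load(f"pics/{n}.npz"))
def snap(ctrl,n,name):
    c=ctrl.capture(n); np.savez(f"pics/{name}.npz",**c); cv2.imwrite(f"pics/{name}.png",c["img"][:,:,::-1]); return c
def dist(c): return np.array([float(c["k1"]),0,0,0,0])
def proj(c,P): return cv2.projectPoints(np.array(P,float).reshape(-1,1,3),np.array(c["rvec"],float),np.array(c["tvec"],float),np.array(c["intrinsics"]),dist(c))[0].reshape(-1,2)
def ray(c,uv):
    R=cv2.Rodrigues(np.array(c["rvec"],float))[0]
    q=cv2.undistortPoints(np.array(uv,float).reshape(-1,1,2),np.array(c["intrinsics"]),dist(c)).reshape(-1,2)
    d=np.c_[q,np.ones(len(q))]@R
    return (-R.T@np.array(c["tvec"],float).ravel()),d/np.linalg.norm(d,axis=1)[:,None]
def plane(c,uv,z):
    o,d=ray(c,uv); return o+d*((z-o[2])/d[:,2])[:,None]
def tri(cs,uvs):
    A=np.zeros((3,3));b=np.zeros(3)
    for c,uv in zip(cs,uvs):
        o,d=ray(c,[uv]);M=np.eye(3)-np.outer(d[0],d[0]);A+=M;b+=M@o
    return np.linalg.solve(A,b)
def crop(img,x0,y0,w,h,s,name):
    k=cv2.resize(img[y0:y0+h,x0:x0+w,::-1],None,fx=s,fy=s,interpolation=cv2.INTER_CUBIC)
    k=np.clip(k.astype(float)*1.6,0,255).astype(np.uint8)
    for i in range(0,w,20): cv2.putText(k,str(x0+i),(i*s,10),0,.35,(0,255,255)); cv2.line(k,(i*s,0),(i*s,h*s),(0,90,90),1)
    for i in range(0,h,20): cv2.putText(k,str(y0+i),(0,i*s+10),0,.35,(0,255,255)); cv2.line(k,(0,i*s),(w*s,i*s),(0,90,90),1)
    cv2.imwrite(f"pics/{name}.png",k)
E
python3 - <<'E'
from h import *
a=load("scene0");b=load("side0")
crop(a["img"],120,165,130,95,6,"c1");crop(b["img"],225,120,100,80,7,"c2")
E
```

```text
(no output)
```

View pics/c1.png

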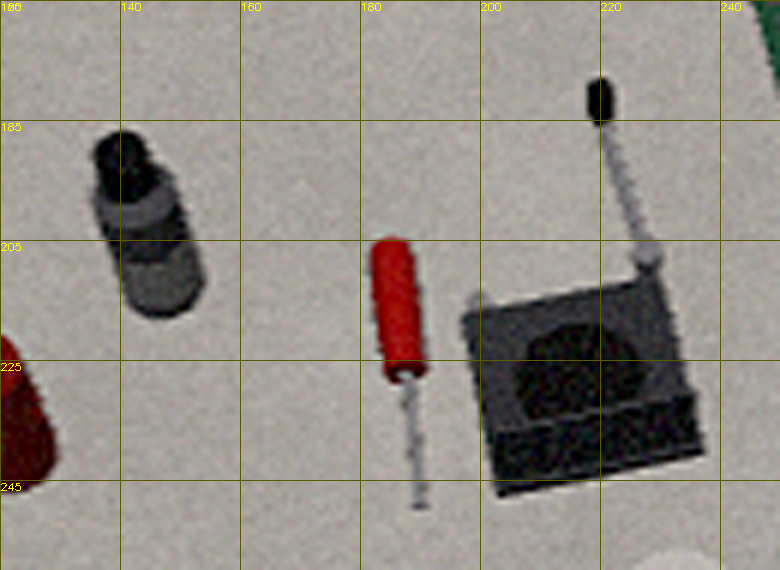

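View pics/c2.png

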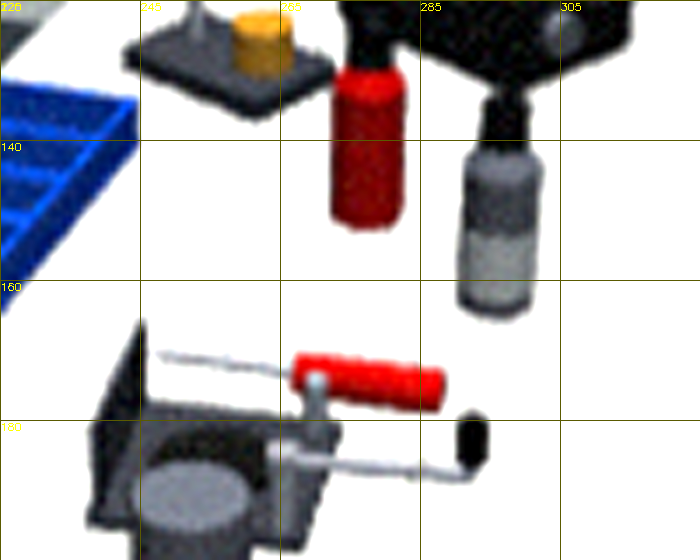

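Scene crop:
- The bottle's cap-top centre is about (140,190) and its underside centre about (146.8,212.8).
- The stand's front plate corners are (197,217) and (230,211.5), and its pad centre is about (214,227).
- The knob top is (220,179.5) and the hinge top (228,207).

Side crop: the cap top is (297.5,134.7), the underside about (295.5,162), and the knob top (292.5,179.5).

Run:
```python
from h import *
np.set_printoptions(precision=1,suppress=True)
a=load("scene0");b=load("side0")
print("cap",tri([a,b],[(140,190),(297.5,134.7)]),plane(a,[(140,190)],125),plane(b,[(297.5,134.7)],125))
print("bot",plane(a,[(146.8,212.8)],0),plane(b,[(295.5,162)],0))
print("knob",plane(a,[(220,179.7)],80),plane(b,[(292.5,179.7)],80))
# stand plate
print("plate front corners",plane(a,[(197,217),(230,211.5)],10))
print("back plate top",plane(a,[(202,238),(235.3,230.5)],60))
g=cv2.cvtColor(a["img"],cv2.COLOR_RGB2GRAY);print(g[222:235,200:232:3])
print("hinge top",plane(a,[(228,206)],55), plane(b,[(265,184)],55))
print("can",plane(a,[(293,170)],170),"jar",plane(a,[(355,171)],69))
```

```text
cap [ 561.5 -355.7  124.3] [[ 564.5 -354.3  125. ]] [[ 560.3 -357.9  125. ]]
bot [[ 565.2 -357.2    0. ]] [[ 563.4 -367.8    0. ]]
knob [[ 517.2 -112.9   80. ]] [[ 514.3 -119.8   80. ]]
plate front corners [[ 605.2 -196.2   10. ]
 [ 595.8  -89.8   10. ]]
back plate top [[ 712.3 -181.    60. ]
 [ 697.6  -80.7   60. ]]
[[33 33 35  9 16 12 12 12  4 34 27]
 [28 36 37 19 14  7  0 16  8 27 27]
 [30 27 36  6  4 10  0 12 16 31 24]
 [28 29 18  8 11 14  7  7 12 23 35]
 [35 27 21  8  2 15  3 21 11 21 30]
 [34 36  6  9 11  1 19  2 17 14 26]
 [26 29 16  9 11 19 18 15  0 22 28]
 [19 33 18 16 18  2  1 10  9 26 35]
 [33 19  4  2  9 10 29 24  5 23 34]
 [29 33 18  6  0 16 11 11 10 29 33]
 [14 33 33  4 21 15  9 16 42 20  6]
 [16 31 33 17 14 10 39 37  0 18  5]
 [48 30 29  6 19 40  3 18 13  8 13]]
hinge top [[603.9 -95.2  55. ]] [[ 603.  -101.3   55. ]]
can [[572.3 106.9 170. ]] jar [[520.3 331.7  69. ]]
```

```bash
cat >> h.py <<'E'
def rot(az,pitch,roll=0):
    a,p=np.radians([az,pitch]); z=np.array([np.cos(a)*np.cos(p),np.sin(a)*np.cos(p),-np.sin(p)]); y=np.array([np.sin(a),-np.cos(a),0])
    return Ro.from_matrix(np.c_[np.cross(y,z),y,z])*Ro.from_rotvec([0,0,roll],degrees=True)
def rel(s,R,grasp):
    "offset m, rotvec deg to bring the grasp point to world 'grasp' (mm) with orientation R"
    q=s["ee_rot"];C=Ro.from_quat([q[1],q[2],q[3],q[0]])
    t=np.array(grasp)+8*R.as_matrix()[:,2]
    return C.inv().apply(t-s["eef_pos"])/1000,(C.inv()*R).as_rotvec(degrees=True)
def where(s):
    q=s["ee_rot"];C=Ro.from_quat([q[1],q[2],q[3],q[0]]); M=C.as_matrix()
    print("t",round(s["time_s"],2),"j",np.round(s["joints"],2),"grasp",np.round(s["eef_pos"]-8*M[:,2],1),"z",np.round(M[:,2],3),"y",np.round(M[:,1],3),"F",np.round(s["force"],1),"g",round(s["grip_width"],3))
E
python3 - <<'E'
from h import *
from rig import ctrl
np.set_printoptions(precision=3,suppress=True)
s=ctrl.sense();where(s)
R=rot(35,20);z=R.as_matrix()[:,2]
print(rel(s,R,np.array([563,-356,72])-130*z))
print(rel(s,R,[500,-420,180]))
E
```

```text
t 0.15 j [-1.46  0.31  1.5  -0.    1.33 -0.22] grasp [ 172.5 -495.7  249.9] z [-0.     0.001 -1.   ] y [ 0.329 -0.944 -0.001] F [0.2 0.3 0.9] g 0.997
(array([0.304, 0.028, 0.128]), array([  9.613,  69.513, -13.827]))
(array([0.341, 0.034, 0.065]), array([  9.613,  69.513, -13.827]))
```

Request:
move_arm(
  motion=[
    {"offset":[0.04,0.0,-0.02],"angular":[1.2,8.7,-1.7],"jaw":0.085},
    {"offset":[0.09,0.005,-0.02],"angular":[2.4,17.4,-3.4],"jaw":0.085},
    {"offset":[0.14,0.01,-0.02],"angular":[3.6,26,-5.1],"jaw":0.085},
    {"offset":[0.18,0.015,-0.02],"angular":[4.8,34.7,-6.9],"jaw":0.085},
    {"offset":[0.22,0.02,-0.02],"angular":[6,43.4,-8.6],"jaw":0.085},
  ],
)

```text
time_s: 0.78
eef_pos: [388.0, -442.2, 262.4]
ee_rot: [-0.112, 0.899, 0.227, 0.358]
force: [0.1, -0.8, -0.8]
grip_width: 0.999
```

Run:
```python
from h import *
from rig import ctrl
np.set_printoptions(precision=3,suppress=True)
s=ctrl.sense();where(s)
R=rot(35,20);z=R.as_matrix()[:,2]
print(rel(s,R,np.array([563,-356,72])-130*z))
```

```text
t 0.78 j [-1.34  0.48  1.38  0.72  1.57 -0.37] grasp [ 383.3 -445.1  268.2] z [ 0.592  0.364 -0.719] y [ 0.488 -0.872 -0.04 ] F [ 0.1 -0.8 -0.8] g 0.999
(array([-0.045,  0.028,  0.162]), array([ 3.635, 25.862, -5.117]))
```

Request:
move_arm(
  motion=[
    {"offset":[-0.01,0.007,0.035],"angular":[0.9,6.5,-1.3],"jaw":0.085},
    {"offset":[-0.022,0.014,0.07],"angular":[1.8,13,-2.6],"jaw":0.085},
    {"offset":[-0.034,0.021,0.11],"angular":[2.7,19.5,-3.8],"jaw":0.085},
    {"offset":[-0.045,0.028,0.14],"angular":[3.6,25.9,-5.1],"jaw":0.085},
    {"offset":[-0.045,0.028,0.14],"angular":[3.6,25.9,-5.1],"jaw":0.085},
  ],
)

```text
time_s: 1.4
eef_pos: [453.7, -429.8, 125.5]
ee_rot: [-0.175, 0.783, 0.244, 0.545]
force: [-1.3, -0.4, 0.1]
grip_width: 0.995
```

Run:
```python
from h import *
from rig import ctrl
np.set_printoptions(precision=3,suppress=True)
s=ctrl.sense();where(s)
R=rot(35,20);z=R.as_matrix()[:,2]
print(rel(s,R,np.array([563,-356,72])-100*z))
a=snap(ctrl,"scene","s1");w=snap(ctrl,"wrist","w1")
print(proj(w,[[563,-356,0],[563,-356,88],[563,-356,125]]))
k=np.hstack([w["img"],cv2.resize(a["img"][130:290,60:260],(480,384))]);k=np.clip(k*1.4,0,255).astype(np.uint8)
cv2.imwrite("pics/v1.png",cv2.resize(k[:,:,::-1],None,fx=.8,fy=.8))
```

```text
t 1.4 j [-1.32  0.85  1.41  1.08  1.61 -0.75] grasp [ 447.6 -434.1  128.3] z [ 0.768  0.54  -0.345] y [ 0.573 -0.82  -0.008] F [-1.3 -0.4  0.1] g 0.995
(array([-0.005,  0.002,  0.05 ]), array([-0.102,  0.156, -0.467]))
[[252.89  249.752]
 [252.981 174.292]
 [253.031 133.53 ]]
```

View pics/v1.png

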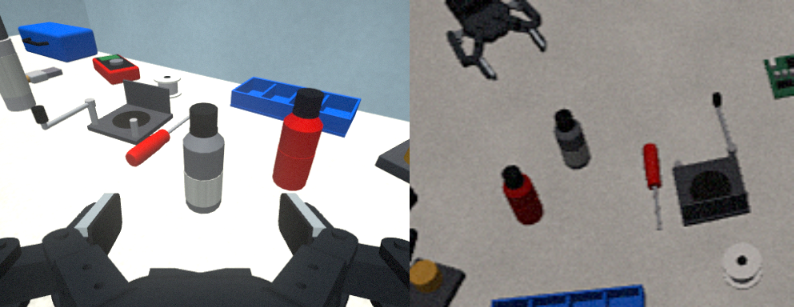

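The wrist view at full resolution shows the bottle axis at column 254, with its base near (254,255) and its cap top near (255,134). This agrees with my projection. The stand's pad is near (162,151), and the red bottle is well clear on the right.

Run:
```python
from h import *
from rig import ctrl
np.set_printoptions(precision=1,suppress=True)
w=load("w1");g=cv2.cvtColor(w["img"],cv2.COLOR_RGB2GRAY)
print(g[130:172:3,130:200:4])
for T in (25,32,40):
    m=(g<T).astype(np.uint8);m[:, :115]=0;m[:,215:]=0;m[:125]=0;m[185:]=0
    n,l,st,ce=cv2.connectedComponentsWithStats(m)
    for i in range(1,n):
        if st[i,4]>80: print(T,st[i],ce[i],plane(w,[ce[i]],10))
# bottle from wrist: base ellipse lowest
a=load("scene0")
print("bottle base w",plane(w,[(254,255)],0),"cap top",plane(w,[(255,134)],125))
```

```text
[[200 201 200 197 203 199 191  74  57  52  47  48  44  46  49  48  48  51]
 [204 198 196 199 202 184  74  72  71  75  72  55  56  49  46  48  49  46]
 [203 199 200 198  86  76  75  75  75  72  73  71  72  70  54  48  49  47]
 [199 196 191  78  76  71  71  65  41  43  42  41  64  74  74  71  74  57]
 [198 186  75  76  75  43  44  45  39  41  37  41  42  45  73  75  77  71]
 [ 83  76  77  75  49  43  43  47  42  44  40  42  40  40  44  74  73  76]
 [ 79  77  78  49  46  44  46  44  60 155 118  40  38  37  42  72  74  76]
 [ 79  77  77  47  48  41  40  47 108 145  87  39  43  41  61  72  76  75]
 [ 76  78  80  48  46  46  46  46  59  82  80  45  42  54  72  75  71  69]
 [ 78  75  77  77  49  46  41  47  43  84  78  44  68  73  75  75  71  45]
 [ 77  78  78  79  74  77  62  55  59  89  88  74  78  78  74  72  47  65]
 [ 77  78  76  79  78  76  79  77  74  90  85  75  74  81  70  48  63  97]
 [ 56  59  74  76  76  78  77  76  77  87  87  73  76  72  47  51  95  77]
 [167  61  55  56  64  76  77  74  77  85  87  76  70  47  49  79  75  70]]
bottle base w [[ 557.8 -360.9    0. ]] cap top [[ 563.2 -357.7  125. ]]
```

Request:
move_arm(
  motion=[
    {"offset":[-0.003,0.001,0.025],"angular":[0,0,0],"jaw":0.085},
    {"offset":[-0.005,0.002,0.05],"angular":[0,0,0],"jaw":0.085},
    {"offset":[-0.005,0.002,0.05],"angular":[0,0,0],"jaw":0.085},
  ],
)

```text
time_s: 1.88
eef_pos: [493.7, -404.4, 106.6]
ee_rot: [-0.173, 0.782, 0.247, 0.545]
force: [-0.1, -0.6, -0.2]
grip_width: 0.995
```

Run:
```python
from h import *
from rig import ctrl
np.set_printoptions(precision=3,suppress=True)
s=ctrl.sense();where(s)
R=rot(35,20);print(rel(s,R,[563,-356,72]))
w=snap(ctrl,"wrist","w2")
crop(w["img"],80,20,320,250,2,"w2c")
```

```text
t 1.88 j [-1.24  0.87  1.43  1.12  1.54 -0.77] grasp [ 487.6 -408.8  109.4] z [ 0.767  0.54  -0.346] y [ 0.575 -0.818 -0.002] F [-0.1 -0.6 -0.2] g 0.995
(array([-0.003,  0.   ,  0.099]), array([-0.124,  0.245, -0.066]))
```

View pics/w2c.png

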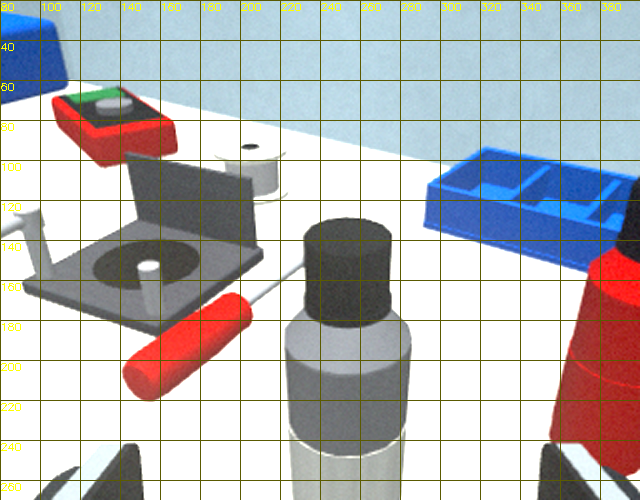

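The wrist view now shows the cap top centre at (254,137), on the tool's axis. The pad ellipse spans (126..180, 140..165), so its centre is about (153,152.5). The plate corners are at (91,162), (160,184) and (211,145). I'll go in and grip.

Request:
move_arm(
  motion=[
    {"offset":[-0.001,0,0.025],"angular":[0,0,0],"jaw":0.085},
    {"offset":[-0.002,0,0.05],"angular":[0,0,0],"jaw":0.085},
    {"offset":[-0.003,0,0.075],"angular":[0,0,0],"jaw":0.085},
    {"offset":[-0.003,0,0.097],"angular":[0,0,0],"jaw":0.085},
    {"offset":[-0.003,0,0.097],"angular":[0,0,0],"jaw":0.085},
  ],
  squeeze=60,
)

```text
time_s: 2.55
eef_pos: [566.9, -353.4, 69.9]
ee_rot: [-0.173, 0.782, 0.246, 0.545]
force: [-0.2, -1.1, -0.5]
grip_width: 0.997
```

Run:
```python
from h import *
from rig import ctrl
np.set_printoptions(precision=2,suppress=True)
s=ctrl.sense();where(s)
w=load("w2");print("pad",plane(w,[(153,152.5)],10),"corners",plane(w,[(91,162.5),(160,184),(211,145)],10))
w=snap(ctrl,"wrist","w3");crop(w["img"],60,40,390,290,2,"w3c")
```

```text
t 2.55 j [-1.1   0.93  1.43  1.22  1.42 -0.78] grasp [ 560.7 -357.7   72.6] z [ 0.77  0.54 -0.35] y [ 0.57 -0.82 -0.  ] F [-0.2 -1.1 -0.5] g 0.997
pad [[ 646.87 -142.26   10.  ]] corners [[ 585.96  -99.85   10.  ]
 [ 601.52 -205.1    10.  ]
 [ 705.72 -189.88   10.  ]]
```

View pics/w3c.png

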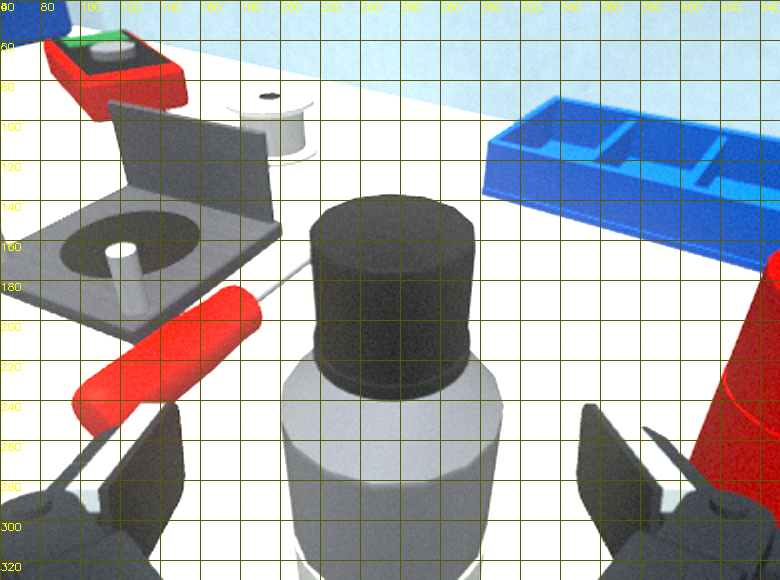

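The bottle's centre column is 256 and the finger midpoint is about 250, so it sits roughly 2.5 mm off toward +y. I'll shift by that and close.

Request:
move_arm(
  motion=[
    {"offset":[0,0.0025,0.003],"angular":[0,0,0],"jaw":0.07},
    {"offset":[0,0.0025,0.003],"angular":[0,0,0],"jaw":0.055},
    {"offset":[0,0.0025,0.003],"angular":[0,0,0],"jaw":0.046},
    {"offset":[0,0.0025,0.003],"angular":[0,0,0],"jaw":0.036},
    {"offset":[0,0.0025,0.003],"angular":[0,0,0],"jaw":0.03},
  ],
  squeeze=70,
)

```text
time_s: 3.22
eef_pos: [569.5, -355.9, 69.9]
ee_rot: [-0.172, 0.783, 0.246, 0.546]
force: [-1.8, -0.4, 1.1]
grip_width: 0.494
```

Request:
move_arm(
  motion=[
    {"offset":[0,0,0],"angular":[0,0,0],"jaw":0.03},
    {"offset":[0,0,0],"angular":[0,0,0],"jaw":0.03},
    {"offset":[0,0,0],"angular":[0,0,0],"jaw":0.03},
  ],
)

```text
time_s: 3.6
eef_pos: [569.7, -355.8, 69.9]
ee_rot: [-0.172, 0.783, 0.246, 0.546]
force: [-3.0, -0.2, 5.1]
grip_width: 0.493
```

Run:
```python
from h import *
from rig import ctrl
np.set_printoptions(precision=3,suppress=True)
s=ctrl.sense();where(s)
w=snap(ctrl,"wrist","w4")
print(rel(s,rot(35,20),[520,-330,260]))
```

```text
t 3.6 j [-1.1   0.93  1.42  1.23  1.42 -0.78] grasp [ 563.5 -360.1   72.6] z [ 0.769  0.537 -0.346] y [ 0.572 -0.82  -0.   ] F [-3.  -0.2  5.1] g 0.493
(array([ 0.169, -0.05 , -0.082]), array([ 0.08 ,  0.218, -0.052]))
```

Request:
move_arm(
  motion=[
    {"offset":[0.024,0,-0.009],"angular":[0,0,0],"jaw":0.03},
    {"offset":[0.047,0,-0.017],"angular":[0,0,0],"jaw":0.03},
    {"offset":[0.09,-0.017,-0.04],"angular":[0,8,0],"jaw":0.03},
    {"offset":[0.13,-0.035,-0.06],"angular":[0,16,0],"jaw":0.03},
    {"offset":[0.169,-0.05,-0.082],"angular":[0,25,0],"jaw":0.03},
  ],
)

```text
time_s: 4.28
eef_pos: [525.4, -324.9, 257.6]
ee_rot: [-0.221, 0.645, 0.202, 0.703]
force: [-0.4, -0.5, -0.9]
grip_width: 0.492
```

Request:
move_arm(
  motion=[
    {"offset":[0,0,0],"angular":[0,0,7],"jaw":0.03},
    {"offset":[0,0,0],"angular":[0,0,15],"jaw":0.03},
  ],
)

```text
time_s: 4.53
eef_pos: [526.0, -325.1, 256.0]
ee_rot: [-0.312, 0.668, 0.115, 0.666]
force: [0.7, 0.8, -1.3]
grip_width: 0.492
```

Run:
```python
from h import *
from rig import ctrl
np.set_printoptions(precision=3,suppress=True)
s=ctrl.sense();where(s)
```

```text
t 4.53 j [-1.16  0.72  1.59  1.49  1.78 -0.47] grasp [ 519.5 -329.7  255.4] z [0.817 0.57  0.082] y [ 0.569 -0.779 -0.264] F [ 0.7  0.8 -1.3] g 0.492
```

Request:
move_arm(
  motion=[
    {"offset":[0,0,0],"angular":[0,0,10],"jaw":0.03},
    {"offset":[0,0,0],"angular":[0,0,20],"jaw":0.03},
    {"offset":[0,0,0],"angular":[0,0,30],"jaw":0.03},
    {"offset":[0,0,0],"angular":[0,0,40],"jaw":0.03},
    {"offset":[0,0,0],"angular":[0,0,50],"jaw":0.03},
  ],
)

```text
time_s: 5.15
eef_pos: [526.1, -325.1, 255.8]
ee_rot: [-0.565, 0.654, -0.178, 0.471]
force: [0.5, 0.3, -0.7]
grip_width: 0.497
```

Request:
move_arm(
  motion=[
    {"offset":[0,0,0],"angular":[0,0,10],"jaw":0.03},
    {"offset":[0,0,0],"angular":[0,0,20],"jaw":0.03},
    {"offset":[0,0,0],"angular":[0,0,30],"jaw":0.03},
    {"offset":[0,0,0],"angular":[0,0,40],"jaw":0.03},
    {"offset":[0,0,0],"angular":[0,0,50],"jaw":0.03},
  ],
)

```text
time_s: 5.78
eef_pos: [526.1, -325.1, 255.8]
ee_rot: [0.711, -0.517, 0.438, -0.188]
force: [-0.4, 0.1, -1.3]
grip_width: 0.497
```

Request:
move_arm(
  motion=[
    {"offset":[0,0,0],"angular":[0,0,10],"jaw":0.03},
    {"offset":[0,0,0],"angular":[0,0,20],"jaw":0.03},
    {"offset":[0,0,0],"angular":[0,0,30],"jaw":0.03},
    {"offset":[0,0,0],"angular":[0,0,40],"jaw":0.03},
    {"offset":[0,0,0],"angular":[0,0,50],"jaw":0.03},
  ],
)

```text
time_s: 6.4
eef_pos: [526.1, -325.1, 255.8]
ee_rot: [0.724, -0.283, 0.615, 0.13]
force: [-0.0, 0.6, -1.0]
grip_width: 0.492
```

Request:
move_arm(
  motion=[
    {"offset":[0,0,0],"angular":[0,0,0],"jaw":0.03},
    {"offset":[0,0,0],"angular":[0,0,0],"jaw":0.03},
    {"offset":[0,0,0],"angular":[0,0,0],"jaw":0.03},
    {"offset":[0,0,0],"angular":[0,0,0],"jaw":0.03},
    {"offset":[0,0,0],"angular":[0,0,0],"jaw":0.03},
  ],
)

```text
time_s: 7.02
eef_pos: [526.0, -325.3, 256.6]
ee_rot: [0.725, -0.286, 0.614, 0.127]
force: [0.5, 0.3, -1.0]
grip_width: 0.496
```

Run:
```python
from h import *
from rig import ctrl
np.set_printoptions(precision=3,suppress=True)
s=ctrl.sense();where(s)
w=snap(ctrl,"wrist","w5");b=snap(ctrl,"side","b5");a=snap(ctrl,"scene","s5")
k=np.hstack([w["img"],b["img"][0:230,200:400].repeat(2,0).repeat(2,1)[:384]]);k=np.clip(k*1.3,0,255).astype(np.uint8)
cv2.imwrite("pics/v5.png",cv2.resize(k[:,:,::-1],None,fx=.85,fy=.85))
```

```text
t 7.03 j [-1.16  0.72  1.59  1.5   1.78  2.14] grasp [ 519.4 -329.9  255.9] z [0.817 0.57  0.083] y [-0.535  0.804 -0.258] F [ 0.5  0.3 -1. ] g 0.496
```

View pics/v5.png

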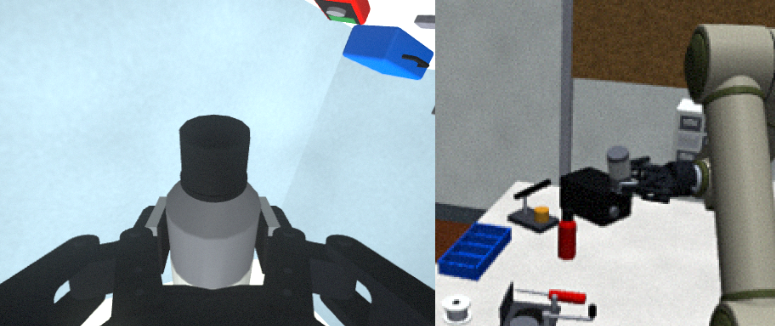

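The bottle is inverted in the grip and aligned in the wrist view. The side view shows its grey underside pointing up at about (618,160). I'll hold it for longer than a second, then roll back.

Request:
move_arm(
  motion=[
    {"offset":[0,0,0],"angular":[0,0,0],"jaw":0.03},
    {"offset":[0,0,0],"angular":[0,0,0],"jaw":0.03},
    {"offset":[0,0,0],"angular":[0,0,0],"jaw":0.03},
    {"offset":[0,0,0],"angular":[0,0,0],"jaw":0.03},
    {"offset":[0,0,0],"angular":[0,0,0],"jaw":0.03},
  ],
)

```text
time_s: 7.8
eef_pos: [526.0, -325.3, 256.6]
ee_rot: [0.725, -0.285, 0.614, 0.127]
force: [0.3, 0.5, -1.1]
grip_width: 0.496
```

Request:
move_arm(
  motion=[
    {"offset":[0,0,0],"angular":[0,0,0],"jaw":0.03},
    {"offset":[0,0,0],"angular":[0,0,0],"jaw":0.03},
    {"offset":[0,0,0],"angular":[0,0,0],"jaw":0.03},
    {"offset":[0,0,0],"angular":[0,0,0],"jaw":0.03},
    {"offset":[0,0,0],"angular":[0,0,0],"jaw":0.03},
  ],
)

```text
time_s: 8.43
eef_pos: [526.0, -325.3, 256.6]
ee_rot: [0.725, -0.285, 0.614, 0.128]
force: [-0.5, -0.2, -1.6]
grip_width: 0.493
```

Request:
move_arm(
  motion=[
    {"offset":[0,0,0],"angular":[0,0,-10],"jaw":0.03},
    {"offset":[0,0,0],"angular":[0,0,-20],"jaw":0.03},
    {"offset":[0,0,0],"angular":[0,0,-30],"jaw":0.03},
    {"offset":[0,0,0],"angular":[0,0,-40],"jaw":0.03},
    {"offset":[0,0,0],"angular":[0,0,-50],"jaw":0.03},
  ],
)

```text
time_s: 9.05
eef_pos: [526.0, -325.3, 256.6]
ee_rot: [0.71, -0.519, 0.434, -0.193]
force: [-0.5, 0.4, -0.8]
grip_width: 0.496
```

Request:
move_arm(
  motion=[
    {"offset":[0,0,0],"angular":[0,0,-10],"jaw":0.03},
    {"offset":[0,0,0],"angular":[0,0,-20],"jaw":0.03},
    {"offset":[0,0,0],"angular":[0,0,-30],"jaw":0.03},
    {"offset":[0,0,0],"angular":[0,0,-40],"jaw":0.03},
    {"offset":[0,0,0],"angular":[0,0,-50],"jaw":0.03},
  ],
)

```text
time_s: 9.68
eef_pos: [526.0, -325.3, 256.6]
ee_rot: [-0.562, 0.654, -0.174, 0.475]
force: [0.1, 0.9, -2.2]
grip_width: 0.494
```

Request:
move_arm(
  motion=[
    {"offset":[0,0,0],"angular":[0,0,-10],"jaw":0.03},
    {"offset":[0,0,0],"angular":[0,0,-20],"jaw":0.03},
    {"offset":[0,0,0],"angular":[0,0,-30],"jaw":0.03},
    {"offset":[0,0,0],"angular":[0,0,-40],"jaw":0.03},
    {"offset":[0,0,0],"angular":[0,0,-50],"jaw":0.03},
  ],
)

```text
time_s: 10.3
eef_pos: [526.0, -325.3, 256.6]
ee_rot: [-0.309, 0.667, 0.119, 0.668]
force: [0.6, -1.3, -1.3]
grip_width: 0.496
```

Request:
move_arm(
  motion=[
    {"offset":[0,0,0],"angular":[0,0,-8],"jaw":0.03},
    {"offset":[0,0,0],"angular":[0,0,-15],"jaw":0.03},
    {"offset":[0,0,0],"angular":[0,0,-15],"jaw":0.03},
  ],
)

```text
time_s: 10.68
eef_pos: [526.0, -325.3, 256.6]
ee_rot: [-0.221, 0.646, 0.203, 0.702]
force: [-0.7, 0.9, -1.1]
grip_width: 0.495
```

Run:
```python
from h import *
from rig import ctrl
np.set_printoptions(precision=3,suppress=True)
s=ctrl.sense();where(s)
w=snap(ctrl,"wrist","w6")
print(rel(s,rot(35,20),[600,-200,170]))
# stand corners by dark-plate contour in the clean scene picture s1
a=load("s1");g=cv2.GaussianBlur(cv2.cvtColor(a["img"],cv2.COLOR_RGB2GRAY),(3,3),0)
m=(g<70).astype(np.uint8);m[:, :190]=0;m[:,242:]=0;m[:207]=0;m[252:]=0
n,l,st,ce=cv2.connectedComponentsWithStats(m);i=1+np.argmax(st[1:,4]);print(st[i])
h=cv2.convexHull(np.argwhere(l==i)[:,::-1].astype(np.int32));p=cv2.approxPolyDP(h,3,True).reshape(-1,2);print(p.tolist())
print(plane(a,p,10))
```

```text
t 10.68 j [-1.16  0.72  1.59  1.5   1.78 -0.74] grasp [ 519.4 -329.9  255.9] z [0.817 0.57  0.083] y [ 0.572 -0.82  -0.002] F [-0.7  0.9 -1.1] g 0.495
(array([-0.101, -0.06 ,  0.132]), array([  0.063, -24.765,  -0.118]))
[ 197  208   40   40 1116]
[[236, 240], [203, 247], [197, 217], [229, 208]]
[[ 702.196  -80.088   10.   ]
 [ 715.336 -182.332   10.   ]
 [ 605.237 -196.189   10.   ]
 [ 581.998  -91.848   10.   ]]
```

Step 1 should be met: it was held for about 2 s at roughly 159°. Now I'll carry the bottle to a hover above the pad.

Request:
move_arm(
  motion=[
    {"offset":[-0.01,-0.012,0.032],"angular":[0,-4,0],"jaw":0.03},
    {"offset":[-0.022,-0.024,0.065],"angular":[0,-8,0],"jaw":0.03},
    {"offset":[-0.034,-0.036,0.097],"angular":[0,-13,0],"jaw":0.03},
    {"offset":[-0.045,-0.048,0.13],"angular":[0,-18,0],"jaw":0.03},
    {"offset":[-0.055,-0.058,0.155],"angular":[0,-24.8,0],"jaw":0.03},
  ],
)

```text
time_s: 11.35
eef_pos: [623.5, -185.5, 214.0]
ee_rot: [-0.173, 0.783, 0.245, 0.545]
force: [0.4, -0.0, -1.4]
grip_width: 0.496
```

Run:
```python
from h import *
from rig import ctrl
np.set_printoptions(precision=3,suppress=True)
s=ctrl.sense();where(s)
print(rel(s,rot(35,20),[655,-137,160]))
```

```text
t 11.35 j [-0.85  0.56  1.66  1.35  1.27 -0.6 ] grasp [ 617.4 -189.9  216.8] z [ 0.769  0.538 -0.346] y [ 0.572 -0.82  -0.004] F [ 0.4 -0.  -1.4] g 0.496
(array([-0.032, -0.022,  0.077]), array([ 0.045,  0.234, -0.261]))
```

Request:
move_arm(
  motion=[
    {"offset":[-0.01,-0.007,0.024],"angular":[0,0,0],"jaw":0.03},
    {"offset":[-0.02,-0.014,0.048],"angular":[0,0,0],"jaw":0.03},
    {"offset":[-0.028,-0.019,0.068],"angular":[0,0.2,-0.2],"jaw":0.03},
    {"offset":[-0.032,-0.022,0.077],"angular":[0,0.2,-0.2],"jaw":0.03},
    {"offset":[-0.032,-0.022,0.077],"angular":[0,0.2,-0.2],"jaw":0.03},
  ],
)

```text
time_s: 11.98
eef_pos: [660.9, -133.3, 158.0]
ee_rot: [-0.172, 0.78, 0.246, 0.548]
force: [0.2, 0.2, -0.6]
grip_width: 0.493
```

Run:
```python
from h import *
from rig import ctrl
np.set_printoptions(precision=2,suppress=True)
s=ctrl.sense();where(s)
a=snap(ctrl,"scene","s7");b=snap(ctrl,"side","b7");w=snap(ctrl,"wrist","w7")
f=lambda im,x0,y0,w,h,s:cv2.resize(im[y0:y0+h,x0:x0+w,::-1],None,fx=s,fy=s,interpolation=cv2.INTER_CUBIC)
k=np.hstack([f(a["img"],175,170,75,90,5),f(b["img"],220,95,80,90,5)]);k=np.clip(k*2.0,0,255).astype(np.uint8)
for x in range(0,155,5):
    cv2.line(k,(x*5,0),(x*5,450),(0,90,90) if x%10 else (0,140,140),1)
    if x<75 and x%10==5: cv2.putText(k,str(175+x),(x*5,9),0,.33,(0,255,255))
    if x>=75 and x%10==5: cv2.putText(k,str(220+x-75),(x*5,9),0,.33,(0,255,255))
for y in range(0,90,10): cv2.line(k,(0,y*5),(775,y*5),(0,140,140),1);cv2.putText(k,f"{170+y}",(0,y*5+10),0,.33,(0,255,255));cv2.putText(k,f"{95+y}",(740,y*5+10),0,.33,(0,255,255))
cv2.imwrite("pics/v7.png",k)
g=s["eef_pos"]-8*rot(35,20).as_matrix()[:,2]
for c in (a,b): print(proj(c,[g+[0,0,53],g-[0,0,72]]))
```

```text
t 11.97 j [-0.73  0.67  1.68  1.47  1.17 -0.71] grasp [ 654.7 -137.6  160.7] z [ 0.77  0.54 -0.34] y [ 0.57 -0.82  0.  ] F [ 0.2  0.2 -0.6] g 0.493
[[212.08 190.83]
 [214.83 215.12]]
[[253.82 134.18]
 [254.04 167.37]]
```

View pics/v7.png

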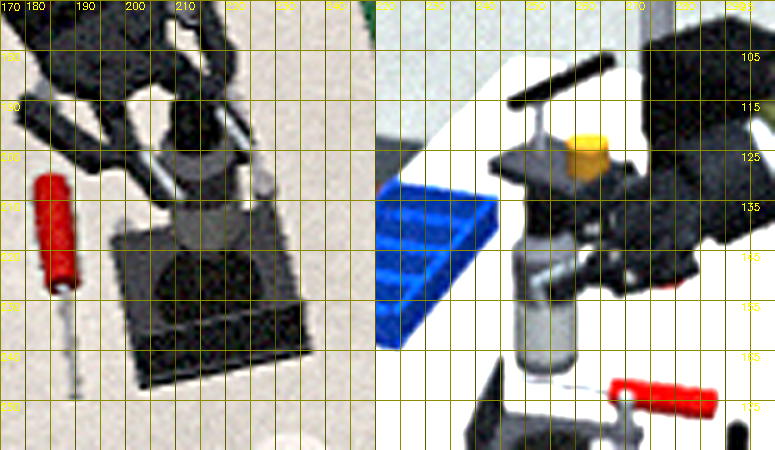

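Scene panel: the held bottle's base spans columns 210..223.4 with its lowest row at 220.3, about 2 px to the right of the projected position. The pad spans columns 206..227.3. Side panel: the base centre is about (254.1,166.4), against a predicted (254.0,167.4). I'll compare the pad and the bottle within the same camera so that the bias cancels.

Run:
```python
from h import *
from scipy.optimize import least_squares
np.set_printoptions(precision=2,suppress=True)
a=load("s7");b=load("b7");a1=load("s1");g=np.array([654.7,-137.6,160.7]);t=np.linspace(0,2*np.pi,90)
circ=lambda x,y,z,r:np.c_[x+r*np.cos(t),y+r*np.sin(t),np.full(90,z)]
print("bottle a",[(q[:,0].min(),q[:,0].max(),q[:,1].max()) for q in [proj(a,circ(*(g-[0,0,72]),22))]],"meas 210 223.4 220.3")
print("bottle b",[(q[:,0].min(),q[:,0].max(),q[:,1].max()) for q in [proj(b,circ(*(g-[0,0,72]),22))]],"meas 247.8 260.4 170")
for p in ([655,-137],[655,-142]): print("pad",[(q[:,0].min(),q[:,0].max(),q[:,1].min()) for q in [proj(a1,circ(*p,10,34))]])
# measured pad in s1: profile of dark columns / rows
im=sum(cv2.GaussianBlur(load(n)["img"].mean(2).astype(np.float32),(3,3),0) for n in("s1","scene0","s5"))/3
print(im[226:230].mean(0)[200:234].round().astype(int)); print(im[212:238,214:220].mean(1).round().astype(int))
```

```text
bottle a [(np.float64(207.46777770955777), np.float64(222.20064394502015), np.float64(221.3730246548855))] meas 210 223.4 220.3
bottle b [(np.float64(247.59539659785133), np.float64(260.51064169760804), np.float64(170.79199640497316))] meas 247.8 260.4 170
pad [(np.float64(205.69278987915686), np.float64(227.40574358281677), np.float64(219.4050773852889))]
pad [(np.float64(204.0937372482187), np.float64(225.8170207331702), np.float64(219.55052654451404))]
[31 32 33 33 32 27 18 11 10  9  9 11 11  9  9  9 10 10 10  9 10  9  9 10
 10 10 13 22 31 32 32 32 32 40]
[99 66 36 29 32 33 27 15  9 10 10 10  9  8  9 10  9 10 11 10 12 20 22 15
 12 12]
```

Run:
```python
from h import *
from rig import ctrl
np.set_printoptions(precision=2,suppress=True,linewidth=150)
A=[ctrl.capture("scene") for _ in range(6)];B=[ctrl.capture("side") for _ in range(6)]
im=sum(c["img"].mean(2) for c in A)/6;jm=sum(c["img"].mean(2) for c in B)/6
np.savez("pics/avg7.npz",im=im,jm=jm)
for r in (206,209,212,215): print(r,im[r-1:r+2].mean(0)[202:230].round().astype(int))
print("rows 205..",im[205:228,214:219].mean(1).round().astype(int))
print("side cols 242..",jm[155:162].mean(0)[242:268].round().astype(int),"rows 160..",jm[160:176,252:256].mean(1).round().astype(int))
g=np.array([654.7,-137.6,160.7])
t=np.linspace(0,2*np.pi,90)
for z in(-72,-50): q=proj(A[0],np.c_[g[0]+22*np.cos(t),g[1]+22*np.sin(t),np.full(90,g[2]+z)]);print(z,q.min(0),q.max(0))
```

```text
206 [ 46  10  17  19  45  85  99  63  26  23  29  28  27  26  23  19  18  19  17  13  66 110 112  92  78  81  82  80]
209 [116 102  49  19  11  14  29  64  77  46  14  23  22  22  22  21  18  25  32  37  55  91 118  94  47  46  40  51]
212 [111 111 114 112 100  93  70  33  40  44  38  39  35  34  34  34  39  38  39  37  39  51  58  47  36  33  31  31]
215 [90 93 84 72 69 71 59 39 45 45 46 45 44 44 44 43 42 42 40 39 38 30 33 34 34 36 33 29]
rows 205.. [31 16 21 21 22 20 19 42 44 43 43 44 43 45 45 19 19  9 11 11 12 11  8]
side cols 242.. [181 182 180 183 185 124  64  64  75  72  79  84  78  74  79  74  76  70 100 184 186 182 183 182 182 180] rows 160.. [ 89  91  89  90  91  91  91  74  47  42  97 101 159 186 188 191]
-72 [207.47 208.95] [222.2  221.37]
-50 [206.91 204.91] [221.85 217.42]
```

Run:
```python
from h import *
from rig import ctrl
np.set_printoptions(precision=4,suppress=True)
for n,uv in(("w2",(154,152)),("w3",(120,164))):
    w=load(n)
    for z in (45,55,65): print(n,z,plane(w,[uv],z))
s=ctrl.sense();where(s)
print(rel(s,rot(35,20),[651.5,-141,95]))
```

```text
w2 45 [[ 607.431  -197.4543   45.    ]]
w2 55 [[ 595.6874 -213.2198   55.    ]]
w2 65 [[ 583.9438 -228.9852   65.    ]]
w3 45 [[ 608.7852 -197.6209   45.    ]]
w3 55 [[ 599.2221 -213.905    55.    ]]
w3 65 [[ 589.659 -230.189   65.   ]]
t 12.72 j [-0.73  0.67  1.68  1.47  1.17 -0.71] grasp [ 654.7 -137.8  161. ] z [ 0.771  0.539 -0.339] y [ 0.573 -0.819  0.003] F [-0.  -0.2 -0.8] g 0.498
(array([-0.0636,  0.0006,  0.0182]), array([ 0.0648, -0.164 ,  0.1303]))
```

The catch post is only about 45 mm high, so the gripper clears it. Descending.

Request:
move_arm(
  motion=[
    {"offset":[-0.016,0,0.004],"angular":[0,0,0],"jaw":0.03},
    {"offset":[-0.032,0,0.009],"angular":[0,0,0],"jaw":0.03},
    {"offset":[-0.048,0,0.013],"angular":[0,-0.2,0],"jaw":0.03},
    {"offset":[-0.0636,0.0006,0.0182],"angular":[0,-0.2,0.1],"jaw":0.03},
    {"offset":[-0.0636,0.0006,0.0182],"angular":[0,-0.2,0.1],"jaw":0.03},
  ],
)

```text
time_s: 13.35
eef_pos: [657.3, -136.5, 90.6]
ee_rot: [-0.173, 0.782, 0.246, 0.546]
force: [-0.7, 0.8, -0.2]
grip_width: 0.494
```

Run:
```python
from h import *
from rig import ctrl
np.set_printoptions(precision=4,suppress=True)
s=ctrl.sense();where(s)
print(rel(s,rot(35,20),[651.5,-141,83.5]))
f=lambda im,x0,y0,w,h,s:cv2.resize(im[y0:y0+h,x0:x0+w,::-1],None,fx=s,fy=s,interpolation=cv2.INTER_CUBIC)
a=snap(ctrl,"scene","s8");b=snap(ctrl,"side","b8")
k=np.hstack([f(a["img"],175,170,75,90,5),f(b["img"],220,105,80,90,5)]);cv2.imwrite("pics/v8.png",np.clip(k*2.0,0,255).astype(np.uint8))
```

```text
t 13.35 j [-0.74  0.79  1.68  1.52  1.16 -0.85] grasp [ 651.2 -140.8   93.3] z [ 0.77   0.538 -0.343] y [ 0.573 -0.82  -0.002] F [-0.7  0.8 -0.2] g 0.494
(array([-0.0092,  0.0004,  0.0035]), array([ 0.022 ,  0.0729, -0.1109]))
```

View pics/v8.png

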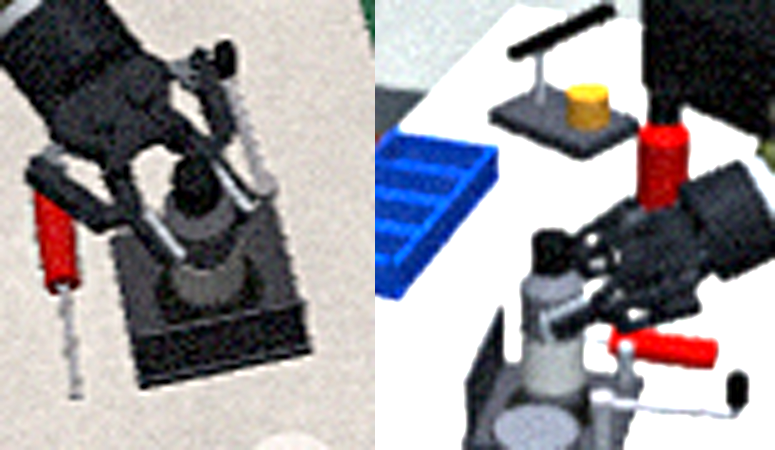

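The bottle sits centred over the pad in both views: base near px 208, pad centre near px 208. The knob is clear of the gripper. Final lowering next.

Request:
move_arm(
  motion=[
    {"offset":[-0.004,0,0.0015],"angular":[0,0,0],"jaw":0.03},
    {"offset":[-0.0075,0,0.003],"angular":[0,0,0],"jaw":0.03},
    {"offset":[-0.0092,0,0.0035],"angular":[0,0.1,0],"jaw":0.03},
    {"offset":[-0.0092,0,0.0035],"angular":[0,0.1,0],"jaw":0.03},
  ],
)

```text
time_s: 13.95
eef_pos: [657.8, -136.6, 82.3]
ee_rot: [-0.172, 0.781, 0.246, 0.548]
force: [0.3, 0.3, -1.1]
grip_width: 0.495
```

Request:
move_arm(
  motion=[
    {"offset":[-0.0005,0,0.0002],"angular":[0,0,0],"jaw":0.03},
    {"offset":[-0.001,0,0.0004],"angular":[0,0,0],"jaw":0.03},
    {"offset":[-0.001,0,0.0004],"angular":[0,0,0],"jaw":0.03},
  ],
)

```text
time_s: 14.32
eef_pos: [657.8, -136.6, 81.3]
ee_rot: [-0.172, 0.781, 0.246, 0.548]
force: [-0.7, -0.2, -1.7]
grip_width: 0.494
```

Run:
```python
from h import *
from rig import ctrl
where(ctrl.sense())
```

```text
t 14.32 j [-0.74  0.81  1.68  1.53  1.16 -0.87] grasp [ 651.6 -140.9   84.1] z [ 0.771  0.538 -0.341] y [ 0.573 -0.82   0.001] F [-0.7 -0.2 -1.7] g 0.494
```

Grasp height is 84.1 mm, with contact expected at about 82.6. I'll lower in 0.5 mm steps.

Request:
move_arm(
  motion=[
    {"offset":[-0.0005,0,0.0002],"angular":[0,0,0],"jaw":0.03},
    {"offset":[-0.001,0,0.0004],"angular":[0,0,0],"jaw":0.03},
    {"offset":[-0.001,0,0.0004],"angular":[0,0,0],"jaw":0.03},
  ],
)

```text
time_s: 14.7
eef_pos: [657.8, -136.5, 80.2]
ee_rot: [-0.172, 0.781, 0.246, 0.548]
force: [-0.1, 0.4, -1.4]
grip_width: 0.492
```

Request:
move_arm(
  motion=[
    {"offset":[-0.0005,0,0.0002],"angular":[0,0,0],"jaw":0.03},
    {"offset":[-0.0005,0,0.0002],"angular":[0,0,0],"jaw":0.03},
  ],
)

```text
time_s: 14.95
eef_pos: [657.9, -136.6, 79.9]
ee_rot: [-0.172, 0.781, 0.246, 0.548]
force: [-0.0, 0.4, 0.2]
grip_width: 0.497
```

Request:
move_arm(
  motion=[
    {"offset":[-0.0004,0,0.0001],"angular":[0,0,0],"jaw":0.03},
    {"offset":[-0.0004,0,0.0001],"angular":[0,0,0],"jaw":0.03},
  ],
)

```text
time_s: 15.2
eef_pos: [657.9, -136.5, 79.8]
ee_rot: [-0.172, 0.781, 0.246, 0.548]
force: [-1.1, 0.1, 3.1]
grip_width: 0.494
```

The upward force has risen to 3 N, so the bottle is on the pad. Releasing slowly.

Request:
move_arm(
  motion=[
    {"offset":[0,0,0],"angular":[0,0,0],"jaw":0.045},
    {"offset":[0,0,0],"angular":[0,0,0],"jaw":0.05},
    {"offset":[0,0,0],"angular":[0,0,0],"jaw":0.055},
    {"offset":[0,0,0],"angular":[0,0,0],"jaw":0.06},
    {"offset":[0,0,0],"angular":[0,0,0],"jaw":0.063},
  ],
  squeeze=20,
)

```text
time_s: 15.82
eef_pos: [657.8, -136.6, 79.3]
ee_rot: [-0.172, 0.781, 0.246, 0.548]
force: [0.3, 0.6, -0.1]
grip_width: 0.735
```

Request:
move_arm(
  motion=[
    {"offset":[0,0,0],"angular":[0,0,0],"jaw":0.064},
    {"offset":[0,0,0],"angular":[0,0,0],"jaw":0.064},
    {"offset":[0,0,0],"angular":[0,0,0],"jaw":0.064},
    {"offset":[0,0,0],"angular":[0,0,0],"jaw":0.064},
  ],
)

```text
time_s: 16.32
eef_pos: [657.8, -136.6, 79.3]
ee_rot: [-0.172, 0.781, 0.246, 0.548]
force: [0.5, 0.3, -0.0]
grip_width: 0.747
```

Run:
```python
from h import *
from rig import ctrl
where(ctrl.sense());w=snap(ctrl,"wrist","w9");cv2.imwrite("pics/v9.png",w["img"][:,:,::-1])
```

```text
t 16.32 j [-0.74  0.81  1.68  1.53  1.16 -0.87] grasp [ 651.6 -140.9   82. ] z [ 0.771  0.538 -0.341] y [ 0.573 -0.82   0.001] F [ 0.5  0.3 -0. ] g 0.747
```

View pics/v9.png

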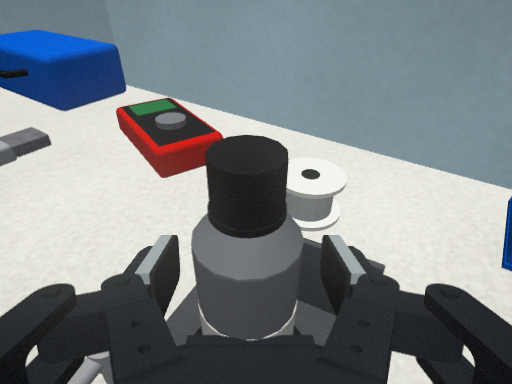

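The bottle stands upright, with a visible gap to both fingers (bottle edges at columns 192 and 302, fingers at 179 and 322). I'll back out along the tool axis.

Request:
move_arm(
  motion=[
    {"offset":[0,0,-0.02],"angular":[0,0,0],"jaw":0.064},
    {"offset":[0,0,-0.045],"angular":[0,0,0],"jaw":0.064},
    {"offset":[0,0,-0.075],"angular":[0,0,0],"jaw":0.064},
    {"offset":[0,0,-0.105],"angular":[0,0,0],"jaw":0.064},
    {"offset":[0,0,-0.13],"angular":[0,0,0],"jaw":0.064},
  ],
)

```text
time_s: 17.0
eef_pos: [556.0, -207.8, 124.4]
ee_rot: [-0.172, 0.781, 0.246, 0.548]
force: [-0.2, 0.4, 0.2]
grip_width: 0.749
```

Run:
```python
from h import *
from rig import ctrl
np.set_printoptions(precision=2,suppress=True,linewidth=150)
where(ctrl.sense())
A=[ctrl.capture("scene") for _ in range(4)];B=[ctrl.capture("side") for _ in range(2)];W=ctrl.capture("wrist")
cv2.imwrite("pics/s10.png",A[0]["img"][:,:,::-1])
im=sum(c["img"].mean(2) for c in A)/4
# black knob in scene & side
for nm,c,(x0,y0,x1,y1) in (("scene",A[0],(210,170,240,200)),("side",B[0],(280,172,305,200))):
    g=c["img"].mean(2);m=np.zeros(g.shape,np.uint8);m[y0:y1,x0:x1]=g[y0:y1,x0:x1]<50
    n,l,st,ce=cv2.connectedComponentsWithStats(m);i=1+np.argmax(st[1:,4]);print(nm,st[i],ce[i],plane(c,[ce[i]],69))
print("cap rows 195..225 at col 214",im[190:245,213:217].mean(1).round().astype(int))
for r in (230,226,212,204): print(r,im[r-1:r+2].mean(0)[200:236].round().astype(int))
for p in ([651.6,-140.9,135],[651.6,-140.9,10]): print(proj(A[0],[p]),proj(B[0],[p]))
```

```text
t 17.0 j [-0.98  0.67  1.81  1.34  1.31 -0.88] grasp [ 549.8 -212.1  127.2] z [ 0.77  0.54 -0.34] y [ 0.57 -0.82  0.  ] F [-0.2  0.4  0.2] g 0.749
scene [218 178   4   8  28] [219.5 181.5] [[ 515.89 -114.99   69.  ]]
side [290 179   5   8  27] [291.81 182.56] [[ 515.77 -118.87   69.  ]]
cap rows 195..225 at col 214 [109 110 109 110 111 112 111 112 109 112 111 116 108   6   5  10   8  12  11  13   8   4   5   3   2  40  46  47  47  37  17  21  23  21  18  51  46
  43  44  45  46  48  37  17  38  10   8  13  13  10  13  12  11  30  12]
230 [28 32 36 34 34 32 18 11  5 11 22 38 44 48 47 45 44 45 43 43 40 35 22 12  7  8 16 28 36 34 37 35 28 24 26 53]
226 [ 34  33  33  34  35  31  20   7   8  28  48  48  54  52  46  44  45  43  43  46  39  39  40  33  16   9  11  24  33  34  33  31  28  38  80 112]
212 [105 109 110 109 110 111 114 106  69  35  22   6   2   4   4   5   4   2   4  25  45  47  61  61  54  46  36  34  31  31  71 107 108 107 107 106]
204 [111 110 109 110 111 109 111 112 111 112  95  38  16   5   8   5  11  34  75 104 112 109 109 111 106  83  76  85  93 100 106 107 107 106 109 108]
[[212.67 205.78]] [[255.18 155.21]]
[[215.25 227.81]] [[255.33 186.13]]
```

The bottle's base column at about 216.1 matches the pad's 216.3, so it is centred. The knob is at about (516,-118.5). I'll push it with the side of the closed fingers, working round its arc.

```bash
cat >> h.py <<'E'
H=np.array([605.4,-99.7]);
def pushpose(th,over,z=74):
    "th gate angle deg (0 shut); TCP so that the finger side (14.5) touches the knob (r 8), 'over' mm past contact"
    az=35+30*(88-th)/88; ang=np.radians(276-th); k=H+90.5*np.array([np.cos(ang),np.sin(ang)])
    R=rot(az,20); n=R.as_matrix()[:2,1]
    return R,np.r_[k-(22.5-over)*n,z]-8*R.as_matrix()[:,2]
E
python3 - <<'E'
from h import *
from rig import ctrl
np.set_printoptions(precision=3,suppress=True)
s=ctrl.sense()
a=load("scene0");print("red",plane(a,[(120,241)],0))
R,g=pushpose(84.5,-16);print(g,rel(s,R,g+[0,0,80]),rel(s,R,g))
E
```

```text
red [[ 660.639 -436.332    0.   ]]
[487.915 -91.111  76.736] (array([ 0.034, -0.134,  0.005]), array([ 1.132, -0.066, -0.394])) (array([-0.041, -0.134,  0.032]), array([ 1.132, -0.066, -0.394]))
```

Request:
move_arm(
  motion=[
    {"offset":[0.02,-0.02,-0.01],"angular":[0,0,0],"jaw":0.03},
    {"offset":[0.034,-0.06,0.0],"angular":[0,0,0],"jaw":0.0},
    {"offset":[0.034,-0.1,0.003],"angular":[0.5,0,0],"jaw":0.0},
    {"offset":[0.034,-0.134,0.005],"angular":[1.1,0,-0.4],"jaw":0.0},
    {"offset":[0.034,-0.134,0.005],"angular":[1.1,0,-0.4],"jaw":0.0},
  ],
)

```text
time_s: 17.98
eef_pos: [493.6, -85.4, 153.6]
ee_rot: [-0.179, 0.778, 0.254, 0.545]
force: [-0.5, 0.6, -0.4]
grip_width: -0.004
```

Request:
move_arm(
  motion=[
    {"offset":[-0.02,0,0.007],"angular":[0,0,0],"jaw":0.0},
    {"offset":[-0.04,0,0.014],"angular":[0,0,0],"jaw":0.0},
    {"offset":[-0.06,0,0.021],"angular":[0,0,0],"jaw":0.0},
    {"offset":[-0.075,0,0.027],"angular":[0,0,0],"jaw":0.0},
    {"offset":[-0.075,0,0.027],"angular":[0,0,0],"jaw":0.0},
  ],
)

```text
time_s: 18.6
eef_pos: [494.4, -87.8, 73.3]
ee_rot: [-0.178, 0.779, 0.254, 0.546]
force: [0.2, -0.2, -0.2]
grip_width: 0.002
```

Run:
```python
from h import *
from rig import ctrl
np.set_printoptions(precision=3,suppress=True)
s=ctrl.sense();where(s)
for th,o in((84.5,-8),(84,0),(80,2),(75,2),(70,2)):
    R,g=pushpose(th,o);print(th,*rel(s,R,g))
c=ctrl.capture("scene");cv2.imwrite("pics/s11.png",c["img"][:,:,::-1])
```

```text
t 18.6 j [-0.94  0.67  2.15  1.46  1.24 -1.22] grasp [488.4 -92.2  76. ] z [ 0.759  0.554 -0.341] y [ 0.589 -0.808 -0.001] F [ 0.2 -0.2 -0.2] g 0.002
84.5 [0.001 0.007 0.   ] [ 0.059 -0.059 -0.057]
84 [ 0.001  0.016 -0.   ] [ 0.219 -0.059 -0.115]
80 [-0.     0.023 -0.003] [ 1.501 -0.059 -0.581]
75 [-0.001  0.031 -0.006] [ 3.103 -0.06  -1.163]
70 [-0.002  0.039 -0.008] [ 4.705 -0.06  -1.745]
```

Request:
move_arm(
  motion=[
    {"offset":[0.001,0.007,0],"angular":[0,0,0],"jaw":0},
    {"offset":[0.001,0.016,0],"angular":[0.2,0,-0.1],"jaw":0},
    {"offset":[0,0.023,-0.003],"angular":[1.5,0,-0.6],"jaw":0},
    {"offset":[0,0.031,-0.006],"angular":[3.1,0,-1.2],"jaw":0},
    {"offset":[0,0.039,-0.008],"angular":[4.7,0,-1.7],"jaw":0},
  ],
)

```text
time_s: 19.27
eef_pos: [511.1, -124.3, 76.9]
ee_rot: [-0.202, 0.766, 0.289, 0.537]
force: [-1.5, 0.7, -0.5]
grip_width: -0.001
```

Run:
```python
from h import *
from rig import ctrl
np.set_printoptions(precision=3,suppress=True)
s=ctrl.sense();where(s)
for th in (65,60,55,50,45):
    R,g=pushpose(th,2);print(th,*rel(s,R,g))
c=ctrl.capture("side");cv2.imwrite("pics/b12.png",c["img"][:,:,::-1])
g=c["img"].mean(2);print(proj(c,[[*(H+90.5*np.array([np.cos(np.radians(206)),np.sin(np.radians(206))])),69]]))
m=np.zeros(g.shape,np.uint8);m[172:205,270:310]=g[172:205,270:310]<50
n,l,st,ce=cv2.connectedComponentsWithStats(m);print([(st[i].tolist(),ce[i].round(1).tolist()) for i in range(1,n) if st[i,4]>8])
```

```text
t 19.27 j [-0.95  0.7   1.99  1.33  1.3  -1.11] grasp [ 505.5 -129.3   79.7] z [ 0.707  0.619 -0.342] y [ 0.659 -0.752  0.001] F [-1.5  0.7 -0.5] g -0.001
65 [-0.004  0.007 -0.001] [ 1.55  -0.03  -0.491]
60 [-0.004  0.015 -0.003] [ 3.152 -0.029 -1.073]
55 [-0.005  0.023 -0.004] [ 4.754 -0.028 -1.656]
50 [-0.005  0.031 -0.004] [ 6.356 -0.027 -2.238]
45 [-0.005  0.039 -0.004] [ 7.958 -0.026 -2.821]
[[291.003 178.895]]
[([272, 173, 16, 6, 47], [279.2, 175.8]), ([294, 172, 16, 11, 103], [302.8, 176.7]), ([290, 175, 3, 8, 13], [290.7, 178.6])]
```

The knob is at (290.7,178.6) in the side view, where a gate angle of 70° predicts (291.0,178.9). It is being pushed as planned.

Request:
move_arm(
  motion=[
    {"offset":[-0.004,0.007,-0.001],"angular":[1.5,0,-0.5],"jaw":0},
    {"offset":[-0.004,0.015,-0.003],"angular":[3.1,0,-1.1],"jaw":0},
    {"offset":[-0.005,0.023,-0.004],"angular":[4.7,0,-1.7],"jaw":0},
    {"offset":[-0.005,0.031,-0.004],"angular":[6.4,0,-2.2],"jaw":0},
    {"offset":[-0.005,0.039,-0.004],"angular":[8,0,-2.8],"jaw":0},
  ],
)

```text
time_s: 19.95
eef_pos: [532.6, -156.9, 73.5]
ee_rot: [-0.241, 0.743, 0.344, 0.521]
force: [0.2, 0.3, 0.4]
grip_width: -0.001
```

Run:
```python
from h import *
from rig import ctrl
np.set_printoptions(precision=3,suppress=True)
s=ctrl.sense();where(s)
for th in (40,35,30,25,20,15,10,5,0):
    R,g=pushpose(th,2);print(th,*rel(s,R,g))
```

```text
t 19.95 j [-0.94  0.79  1.78  1.18  1.41 -1.  ] grasp [ 527.8 -162.7   76.3] z [ 0.608  0.717 -0.341] y [ 0.762 -0.647 -0.001] F [0.2 0.3 0.4] g -0.001
40 [0.001 0.008 0.   ] [ 1.583 -0.043 -0.629]
35 [0.001 0.016 0.001] [ 3.185 -0.044 -1.212]
30 [0.001 0.023 0.002] [ 4.787 -0.044 -1.794]
25 [0.002 0.031 0.004] [ 6.389 -0.045 -2.376]
20 [0.003 0.038 0.006] [ 7.991 -0.046 -2.959]
15 [0.004 0.045 0.009] [ 9.593 -0.046 -3.541]
10 [0.005 0.052 0.013] [11.195 -0.047 -4.123]
5 [0.007 0.058 0.017] [12.797 -0.048 -4.706]
0 [0.008 0.064 0.021] [14.399 -0.049 -5.288]
```

Request:
move_arm(
  motion=[
    {"offset":[0.001,0.008,0],"angular":[1.6,0,-0.6],"jaw":0},
    {"offset":[0.001,0.016,0.001],"angular":[3.2,0,-1.2],"jaw":0},
    {"offset":[0.001,0.023,0.002],"angular":[4.8,0,-1.8],"jaw":0},
    {"offset":[0.002,0.031,0.004],"angular":[6.4,0,-2.4],"jaw":0},
    {"offset":[0.003,0.038,0.006],"angular":[8,0,-3],"jaw":0},
  ],
)

```text
time_s: 20.58
eef_pos: [565.9, -176.4, 74.2]
ee_rot: [-0.279, 0.716, 0.398, 0.501]
force: [-0.5, 0.4, -0.7]
grip_width: -0.002
```

Run:
```python
from h import *
from rig import ctrl
np.set_printoptions(precision=3,suppress=True)
s=ctrl.sense();where(s)
for th,o in ((16,2),(12,2),(8,2),(4,2),(0,2),(0,5)):
    R,g=pushpose(th,o);print(th,*rel(s,R,g))
```

```text
t 20.57 j [-0.9   0.87  1.55  1.09  1.52 -0.9 ] grasp [ 561.9 -182.8   76.9] z [ 0.495  0.799 -0.341] y [ 0.85  -0.527  0.001] F [-0.5  0.4 -0.7] g -0.002
16 [0.    0.006 0.001] [ 1.27  -0.033 -0.431]
12 [0.001 0.012 0.003] [ 2.552 -0.032 -0.897]
8 [0.002 0.018 0.006] [ 3.833 -0.032 -1.363]
4 [0.003 0.023 0.008] [ 5.115 -0.032 -1.829]
0 [0.004 0.028 0.011] [ 6.396 -0.031 -2.295]
0 [0.004 0.031 0.012] [ 6.396 -0.031 -2.295]
```

Request:
move_arm(
  motion=[
    {"offset":[0,0.006,0.001],"angular":[1.3,0,-0.4],"jaw":0},
    {"offset":[0.001,0.012,0.003],"angular":[2.5,0,-0.9],"jaw":0},
    {"offset":[0.002,0.018,0.006],"angular":[3.8,0,-1.4],"jaw":0},
    {"offset":[0.003,0.022,0.008],"angular":[5.1,0,-1.8],"jaw":0},
    {"offset":[0.003,0.022,0.008],"angular":[5.1,0,-1.8],"jaw":0},
  ],
)

```text
time_s: 21.2
eef_pos: [589.2, -180.3, 74.3]
ee_rot: [-0.302, 0.696, 0.431, 0.488]
force: [-0.5, -0.0, 0.3]
grip_width: -0.0
```

Request:
move_arm(
  motion=[
    {"offset":[0.0005,0.002,0.001],"angular":[0.6,0,-0.2],"jaw":0},
    {"offset":[0.001,0.004,0.002],"angular":[1.2,0,-0.4],"jaw":0},
    {"offset":[0.001,0.004,0.002],"angular":[1.2,0,-0.4],"jaw":0},
  ],
)

```text
time_s: 21.58
eef_pos: [593.7, -180.1, 74.6]
ee_rot: [-0.308, 0.691, 0.439, 0.484]
force: [1.4, 0.0, -0.1]
grip_width: 0.0
```

Run:
```python
from h import *
from rig import ctrl
np.set_printoptions(precision=3,suppress=True)
s=ctrl.sense();where(s)
for th,o in ((0,2),(0,5)):
    R,g=pushpose(th,o);print(th,*rel(s,R,g))
```

```text
t 21.57 j [-0.85  0.95  1.38  1.04  1.61 -0.84] grasp [ 590.5 -186.9   77.3] z [ 0.4    0.851 -0.341] y [ 0.905 -0.425 -0.   ] F [ 1.4  0.  -0.1] g 0.0
0 [-0.     0.003  0.   ] [ 0.154 -0.055 -0.086]
0 [-0.     0.006  0.   ] [ 0.154 -0.055 -0.086]
```

Now I'll creep along tool +y until the force shows the bar on its stop.

Request:
move_arm(
  motion=[
    {"offset":[0,0.0015,0],"angular":[0,0,0],"jaw":0},
    {"offset":[0,0.003,0],"angular":[0,0,0],"jaw":0},
    {"offset":[0,0.003,0],"angular":[0,0,0],"jaw":0},
  ],
)

```text
time_s: 21.95
eef_pos: [595.8, -181.1, 74.6]
ee_rot: [-0.309, 0.691, 0.439, 0.484]
force: [-4.0, 1.3, -0.0]
grip_width: -0.005
```

Request:
move_arm(
  motion=[
    {"offset":[0,0.001,0],"angular":[0,0,0],"jaw":0},
    {"offset":[0,0.002,0],"angular":[0,0,0],"jaw":0},
    {"offset":[0,0.002,0],"angular":[0,0,0],"jaw":0},
  ],
)

```text
time_s: 22.32
eef_pos: [596.5, -181.4, 74.4]
ee_rot: [-0.31, 0.691, 0.439, 0.484]
force: [-13.5, 2.6, 3.1]
grip_width: -0.0
```

The force is 13.5 N and the TCP has stopped, so the bar is on its stop. Backing off.

Request:
move_arm(
  motion=[
    {"offset":[0,-0.006,0],"angular":[0,0,0],"jaw":0},
    {"offset":[0,-0.015,0],"angular":[0,0,0],"jaw":0},
    {"offset":[0,-0.025,-0.03],"angular":[0,0,0],"jaw":0},
    {"offset":[0.03,-0.03,-0.08],"angular":[0,0,0],"jaw":0},
    {"offset":[0.06,-0.03,-0.14],"angular":[0,0,0],"jaw":0},
  ],
)

```text
time_s: 22.95
eef_pos: [524.1, -267.7, 176.8]
ee_rot: [-0.308, 0.691, 0.438, 0.484]
force: [-0.1, -0.9, 0.4]
grip_width: -0.0
```

Request:
move_arm(
  motion=[
    {"offset":[0.02,0,-0.03],"angular":[0,0,0],"jaw":0},
    {"offset":[0.02,0,-0.03],"angular":[0,0,0],"jaw":0},
    {"offset":[0.02,0,-0.03],"angular":[0,0,0],"jaw":0},
  ],
)

```text
time_s: 23.32
eef_pos: [515.9, -285.8, 203.6]
ee_rot: [-0.308, 0.691, 0.438, 0.484]
force: [0.4, 0.7, -0.1]
grip_width: 0.0
```

Run:
```python
from h import *
from rig import ctrl
np.set_printoptions(precision=2,suppress=True)
where(ctrl.sense())
a=snap(ctrl,"scene","s13");b=snap(ctrl,"side","b13")
f=lambda im,x0,y0,w,h,s:cv2.resize(im[y0:y0+h,x0:x0+w,::-1],None,fx=s,fy=s,interpolation=cv2.INTER_CUBIC)
k=np.hstack([f(a["img"],175,170,75,90,5),f(b["img"],220,110,80,90,5)]);cv2.imwrite("pics/v13.png",np.clip(k*2.0,0,255).astype(np.uint8))
for th in (0,5,10,20):
    q=np.radians(276-th);print(th,proj(a,[[*(H+90.5*np.array([np.cos(q),np.sin(q)])),80]]),proj(b,[[*(H+90.5*np.array([np.cos(q),np.sin(q)])),80]]))
# jar / can moved?
for n,r in (("scene0",a),("side0",b)):
    o=load(n)["img"].astype(int);d=np.abs(o-r["img"]).mean(2);
    for nm,(x0,y0,x1,y1) in ({"can":(275,160,305,215),"jar":(340,160,370,195)} if n=="scene0" else {"can":(240,180,265,245),"jar":(222,268,260,312)}).items(): print(n,nm,d[y0:y1,x0:x1].mean().round(1))
```

```text
t 23.32 j [-1.05  0.78  1.3   0.94  1.88 -0.72] grasp [ 512.7 -292.6  206.3] z [ 0.4   0.85 -0.34] y [ 0.91 -0.43 -0.  ] F [ 0.4  0.7 -0.1] g 0.0
0 [[197.11 207.23]] [[269.82 164.16]]
5 [[196.85 205.11]] [[272.   164.47]]
10 [[196.81 202.98]] [[274.14 164.89]]
20 [[197.41 198.76]] [[278.22 166.  ]]
scene0 can 5.2
scene0 jar 5.6
side0 can 6.0
side0 jar 4.0
```

View pics/v13.png

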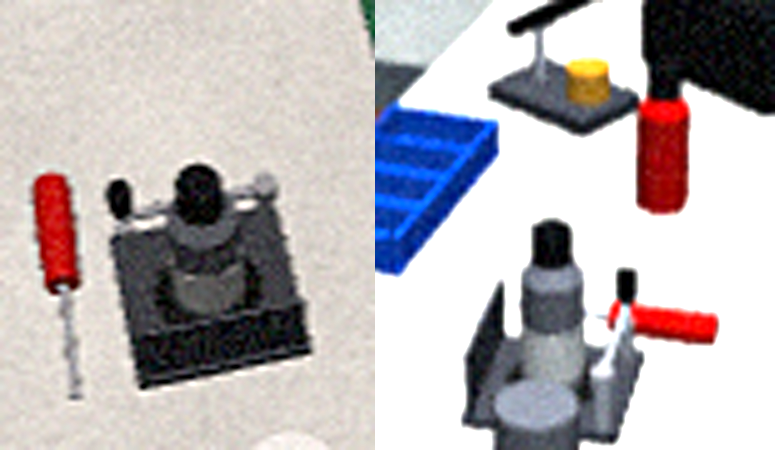

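The bar lies across the front: knob top at about scene (199,207) and side (270.4,164), matching the shut prediction of (197,207) and (269.8,164). The bottle stands upright, centred on the pad, and the arm is clear.

```bash
python3 -c "
from rig import ctrl
print(ctrl.finish_job())"
```

```text
the job is handed in; nothing more can be done
None
```

I turned the bottle over, set it upright on the pad, let go of it and swung the retaining bar shut. The job is handed in, with no verdict reported, at about 23 s of the 69 s allowed.

- **Inversion:** I gripped the bottle from the side and rolled it over. From the tool pose it was about 159° from upright, and I held it there for about 2 s.
- **Placing:** I lowered it until about 3 N showed at contact, then released it while the bar was still open. Its base centre matches the pad centre in the scene view (column 216.1 against 216.3), so I put it within about 2 mm.
- **Bar:** I pushed the knob with the closed fingers until it met the stop at about 14 N. In both cameras the knob is within 1–2 px of its predicted shut position, about 0–2° from the stop.
- **Jar and can:** Neither was touched. The image areas around them changed only at noise level between start and end.
- **Disagreement:** The cameras differed by several mm: the scene camera read about 3 mm too far in +y, and the wrist estimate of the pad was about 5–7 mm off. I centred the bottle by comparing it with the pad within the scene view instead.

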